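# Tap the tapered rod of a lab stand into its base

### The arm

A 7-joint arm with a two-finger parallel gripper is mounted at the origin on the work surface. World frame = base frame: x ahead of the robot, y to its left, z up, the work surface at z = 0. Lengths are in m, angles in rad, forces in N, time in s.
With the tool pointing down it reaches from about 0.425 to 0.925 m from the base axis. Payload 6.8 kg.
Tool frame: the origin (TCP) lies midway between the tips of the shut fingers; the grasp point (between the pads) lies 19 mm behind it; y points along the fingers, z is the direction in which the jaws open and shut, and the axes are right-handed (so a half turn about y gives the same grasp; the last joint's range is limited). The gripper opens to 85 mm and grips with 20 to 120 N. Pads are 22 mm wide; open, the fingers measure 114 mm over their backs; the gripper's body (76 mm by 85 mm) begins 54 mm behind the grasp point. The pads swing forward as they close: fully open they stand 13 mm farther back than shut.
Start: joints at [1.105, 0.477, 0.022, 1.555, -0.011, 1.109, -0.083], TCP at [0.236, -0.632, 0.231] pointing down, gripper open.
Joint ranges: [-2.96, 2.96], [-0.34, 2.1], [-1.41, 1.46], [0.24, 2.44], [-1.37, 4.51], [0.17, 1.92], [-2.96, 2.96]. Speed limits (rad/s): [2.39, 2.39, 3.14, 3.14, 3.14, 3.14, 3.14].

### API

Orientations are given as a unit quaternion [w, x, y, z].
In Python, from station import bot gives the robot as it stands. The module is installed in compiled form; this text tells all that it offers.
- The arm moves only by the shell command python3 -m crank 'ROWS' [FORCE]. ROWS is JSON, a list of rows, each an object with "linear": the shift along the tool's x, y, z in m, a list of three; "dr": the turn, a rotation vector about the tool's x, y, z in degrees, a list of three; "hand": the gripper command: -1 is shut, 1 is fully open, values between are in proportion. A call has 1 to 10 rows; each row is the pose to reach, as a shift and turn from the pose commanded when the call began, along the tool's axes at that moment; what a row does not reach only later rows make up. A row lasts 1/12 s, in which the tool goes at most 41.7 mm and 7.16 degrees, less where a joint would pass 70% of its speed; a pose out of reach is approached as far as the arm can. A call with a gripper value outside its range is refused whole. The fingers move at their own pace and stop on an object; FORCE is the grip in N (left out, the last holds). Time passes only in rows, so rows that repeat a pose let the fingers close. It gives the time, the measured TCP pose, the force and the opening at its end, in the units of the state.
- bot.get_obs(): the state, without advancing time (a new reading comes with each control period).
- bot.read_camera(name): name is "scene" or "top" or "wrist"; returns the picture (480x640x3 uint8, blue, green, red); there is no depth.
- bot.camera_params(name): a dict with "K" (3x3 intrinsics, pixels), "R" (3x3) and "t" (3): a world point X has camera coordinates R X + t; the wrist camera has in their place "hand_eye" (4x4, takes a point from camera to tool coordinates, whose origin is the TCP and whose axes are the tool frame's). Camera axes: x right, y down, z forward; pixel columns grow to the right and rows downward; lengths in m; the calibration is good to about 2 mm. A picture is of the moment at which its call begins: read the wrist's pose just before it. camera_params takes no time and is no camera call.
- bot.hand_in(): hands the job in, once; it reports no verdict.
Trained networks look in the newest picture that a camera, given by its name, has taken for a name from the list of things; names that differ only in an ending like _2 or _b are one class to them, and where a whole thing is asked for, a point or a joint stands for the part that bears it (a point fixed in the world has none). Each returns a list of dicts, best first, with "score" (0 to 1); they miss things now and then, are a little off and sometimes report something else, mostly with a low value. They report only what shows in the picture. A call takes as long as a camera call. They do not tell look-alikes from the thing itself.
- bot.search_frame(camera, target): "extent" ([left, top, right, bottom] in pixels, round what is visible of it).
- bot.cut_out(camera, target): "pixels" (480x640 bool, what is visible of it) and "extent" ([left, top, right, bottom] in pixels, round what is visible of it).
- bot.place_of(camera, target): "xy" ([column, row] in pixels: a listed point, or the origin of a listed thing).
The state is a dict: "t": time; "q": joint angles; "joint_vel": joint speeds; "joint_torque": joint torques, N m; "eef_pos": TCP position; "tool_rot": TCP orientation; "contact_force": force on the tool from outside, world axes, zero at the start; "torque": the same for the moment, N m; "gripper_width": opening from 0.0 (shut) to 1.0 (fully open).
Only numpy, scipy, OpenCV 4.12 (cv2) and the standard library are available. Lean on these libraries where they do the work, as an engineer would, in place of code of your own. Each camera call takes 0.05 s, during which the arm holds its last target. There are 200 camera calls.

### The job

Put up the lab stand: take the thick steel rod with the tapered foot out of the wooden rack and lower it gently, foot down, into the tapered socket of the heavy stand base, without letting it drop. Then tap or press it home with a firm, measured push of about 22 N, never over 26 N, so that the taper wedges tight and the rod stands upright held by friction alone; let go, and leave the base and everything else where they are.

Things in the scene. Friction and masses are not known exactly. Their poses are not given: they have to be found in the camera images.
- rod: plain steel rod to be planted, 0.27 to 0.33 kg, 220 mm long, 16 mm thick; its lowest 50 mm taper evenly to a flat small end of 10 mm diameter. It starts foot down in one of the rack's three holes, the only thick plain rod there. Origin: centre of the small end; z runs up along the rod. It has no shoulder: only the wedging stops it. Lower it into the socket slower than 0.1 m/s and do not let go before it bites
- rod_top (a point): centre of the rod's flat upper end, 220 mm above the rod's origin: the place to tap. A push of 20 to 25 N along the rod wedges the taper well and leaves it gripping with some 31 to 50 N all round; under about 19 N it stays too loose, and over 26 N it strains the boss
- stand_base: heavy dark cast stand base, 2.8 kg, loose on four rubber feet: a plate 185 x 125 mm, top 22 mm above the table, with a rib 43 mm high at most, and an upright round boss, 47 mm in diameter, rising 80 mm above the table, with a tapered bore that matches the rod. Origin: on the table under the boss's axis; the plate reaches 148 mm to -x, 38 mm to +x, 63 mm to either side; z up
- socket_mouth (a point): centre of the bore's mouth, in the boss's top face 80 mm above the table. A chamfer leads from 23 to 17.6 mm diameter in 5 mm; below, the bore has the rod's taper. It is worn: the shank first bites with its small end anywhere from 37 to 49 mm below the mouth, which must be felt. Beyond that, each further mm takes about 10 to 20 N along the axis, and the rod goes 1 to 2 mm deeper at 22 N
- rod_rack: wooden rack, fixed, 75 x 212 mm: a floor board 12 mm thick on which the rods stand and, above it, a top board from 73 to 85 mm height with three 21 mm holes in a row along the rack's y, at y = -65, 0 and +65 mm. The sides between the boards are open. Origin: on the table under its centre; z up
- slim_rod: slim aluminium rod, 10 mm in diameter and 253 mm long with a 15 mm rubber foot, in another hole of the rack; to be left there. Origin: centre of its foot; z up along it
- loop_rod: thin steel rod, 8 mm, 214 mm long over the upright ring (50 mm) at its top, with a 15 mm rubber foot, in the third hole of the rack; to be left there. Origin: centre of its foot; z up along it
- flask_a: small square glass flask, 44 x 44 mm and 98 mm tall, a dropper pipette sticking up out of it to 140 mm; a bystander. Origin: centre of its underside
- flask_b: small square glass flask, 44 x 44 mm and 98 mm tall, open; a bystander. Origin: centre of its underside
- cap_a: screw cap lying open side up, 31 mm in diameter, 14 mm tall; a bystander. Origin: centre of its underside
- cap_b: second screw cap, the same; a bystander. Origin: centre of its underside
- spray_a: spray bottle, 86 mm in diameter, 270 mm tall, near the table's right side; a bystander. Origin: centre of its underside
- slide_box: flat black tray of glass slides, 90 x 150 mm, 31 mm tall; a bystander. Origin: centre of its underside
There are look-alikes about, which are no part of the job. What is shaped like the rod but red is not meant.

How it is judged:
By the outcome, as a careful person would: the job done as asked, in the order asked, and still so for the second after the job is handed in, with the robot touching nothing.
It also fails if it takes over 51 s, if anything falls off the work surface, if the arm or the gripper's body presses on something with over 40 N, if the wrist force passes 120 N, or if a joint passes its speed limit or range.

## Working session

There is one attempt and no reset: what is moved stays moved. The work goes in short steps, Python scripts to look and compute and a shell command to move; the robot and the scene stay as the last step left them, time stands still between calls to the robot, and variables do not carry over. Pictures are saved under pics/ and viewed, about 8 in all and at most 12, crops included, and the job is handed in when it is done.

```bash
mkdir -p pics; python3 - <<'E'
from station import bot
import cv2,numpy as np
print(bot.get_obs())
for n in ("scene","top"):
    im=bot.read_camera(n); cv2.imwrite(f"pics/{n}0.png",im)
    p=bot.camera_params(n); print(n,{k:np.round(v,4).tolist() for k,v in p.items()})
    for t in ("rod","rod_top","stand_base","socket_mouth","rod_rack","slim_rod","loop_rod"):
        print(t,[(np.round(d["xy"]).tolist(),round(d["score"],2)) for d in bot.place_of(n,t)])
print(bot.camera_params("wrist"))
E
```

```text
{'t': 0.0, 'q': array([ 1.10489812,  0.47781272,  0.022344  ,  1.55645695, -0.01148537,
        1.10930408, -0.08307222]), 'joint_vel': array([ 7.88723195e-04, -5.48890510e-04, -1.17656083e-06,  2.74407639e-03,
       -9.37784488e-04, -8.07047112e-04, -2.26955243e-03]), 'joint_torque': array([-6.25768171e-04, -5.96458375e+01,  1.60806119e+00, -2.81199181e+01,
        1.23652289e-02,  9.38644807e-03, -9.59252901e-06]), 'eef_pos': array([ 0.23616337, -0.63170062,  0.23031503]), 'tool_rot': array([ 0.1256756 , -0.12601466,  0.69645066, -0.69518517]), 'contact_force': array([-0.35266328, -0.79261609, -0.14286104]), 'torque': array([-0.03861023, -0.01730898, -0.01223503]), 'gripper_width': 1.0000699328388554}
scene {'K': [[611.3935, 0.0, 317.5441], [0.0, 611.3935, 243.9994], [0.0, 0.0, 1.0]], 'R': [[-0.0691, 0.9975, -0.0138], [0.6049, 0.0309, -0.7957], [-0.7933, -0.0633, -0.6055]], 't': [0.1414, -0.1951, 1.806]}
rod [([437.0, 287.0], 0.74), ([394.0, 291.0], 0.66)]
rod_top [([398.0, 209.0], 0.84), ([446.0, 206.0], 0.8)]
stand_base [([275.0, 296.0], 0.86)]
socket_mouth [([275.0, 266.0], 0.6
[... 431 characters left out ...]
.0], 0.66)]
stand_base [([356.0, 247.0], 0.8)]
socket_mouth [([356.0, 237.0], 0.75)]
rod_rack [([176.0, 244.0], 0.94)]
slim_rod [([169.0, 239.0], 0.5)]
loop_rod [([145.0, 232.0], 0.51)]
{'K': array([[416.15654067,   0.        , 324.77428919],
       [  0.        , 416.15654067, 242.39149466],
       [  0.        ,   0.        ,   1.        ]]), 'hand_eye': array([[ 2.58254050e-04,  9.60922602e-01,  2.76817064e-01,
        -7.05500061e-02],
       [ 2.88025026e-04, -2.76817133e-01,  9.60922573e-01,
        -1.42264945e-01],
       [ 9.99999925e-01, -1.68431904e-04, -3.48258903e-04,
         2.94499866e-04],
       [ 0.00000000e+00,  0.00000000e+00,  0.00000000e+00,
         1.00000000e+00]])}
```

View pics/scene0.png

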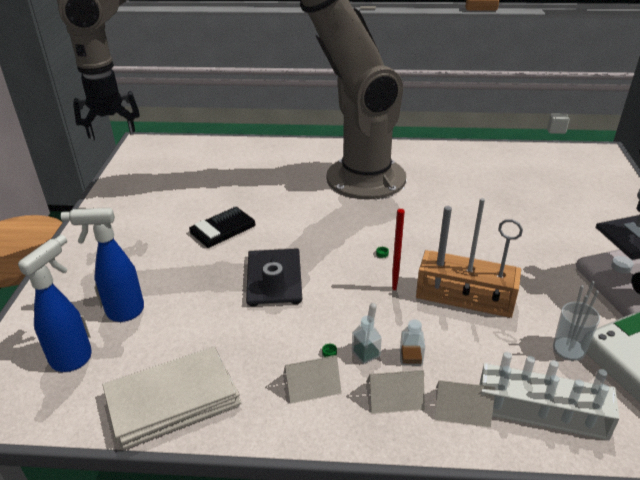

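View pics/top0.png

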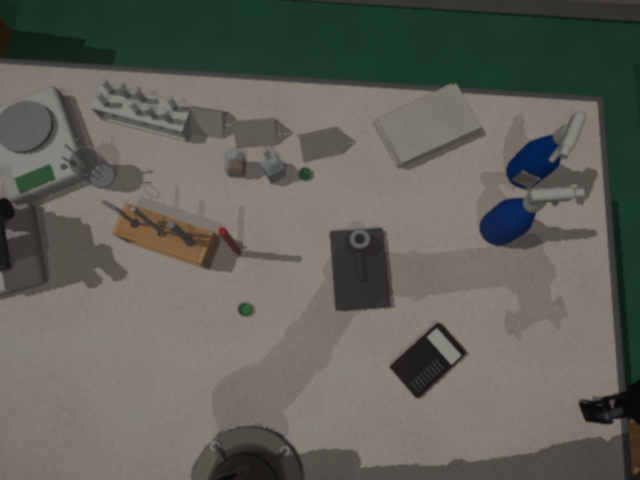

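Scene view: the rack's thick grey rod tops out at about (446,207), with the slim rod at (480,200) and the loop at (510,230). The red look-alike stands free at (398,210). The boss mouth is at (273,267). In the top view the boss is at (360,239), the thick rod's top at about (172,227) and the red rod's top at (222,231).

```bash
cat > h.py <<'E'
from station import bot
import numpy as np, cv2
from scipy.spatial.transform import Rotation as Ro
def rot(q): return Ro.from_quat([q[1],q[2],q[3],q[0]])
def P(n):
    p=bot.camera_params(n)
    if n=="wrist":
        o=bot.get_obs(); R=rot(o["tool_rot"]).as_matrix(); H=p["hand_eye"]
        Rc=(R@H[:3,:3]).T; c=R@H[:3,3]+o["eef_pos"]; return p["K"],Rc,-Rc@c
    return p["K"],p["R"],np.array(p["t"])
def atz(cam,uv,z):
    K,R,t=cam; d=R.T@np.linalg.inv(K)@[uv[0],uv[1],1]; c=-R.T@t
    return c+d*(z-c[2])/d[2]
def tri(c1,u1,c2,u2):
    M=[k@np.c_[R,t] for k,R,t in(c1,c2)]
    X=cv2.triangulatePoints(M[0],M[1],np.array(u1,float).reshape(2,1),np.array(u2,float).reshape(2,1)).ravel(); return X[:3]/X[3]
def proj(cam,X):
    K,R,t=cam; v=K@(R@np.array(X)+t); return v[:2]/v[2]
def goto(pos,ydir,zdir,o=None):
    "shift and rotvec(deg) in current tool axes to reach pos with tool y, z given"
    o=o or bot.get_obs(); R=rot(o["tool_rot"]); y=np.array(ydir,float); z=np.array(zdir,float)
    y/=np.linalg.norm(y); z-=y*(z@y); z/=np.linalg.norm(z)
    G=Ro.from_matrix(np.c_[np.cross(y,z),y,z])
    return np.round(R.inv().apply(np.array(pos)-o["eef_pos"]),4),np.round((R.inv()*G).as_rotvec(degrees=True),2)
E
python3 - <<'E'
from h import *
S,T=P("scene"),P("top")
pr=lambda *a:print(*[np.round(x,4) if not isinstance(x,str) else x for x in a])
pr("rodtop",tri(S,(446,206),T,(170,224)),atz(S,(446,206),.232),atz(T,(170,224),.232))
pr("redtop",tri(S,(398,209),T,(220,232)),atz(S,(394,291),0),atz(T,(240,254),0))
pr("mouth",tri(S,(275,266),T,(356,237)),atz(S,(273,267),.08),atz(T,(360,238),.08))
pr("rack",atz(S,(462,297),0),atz(T,(176,244),0))
pr("slim",atz(S,(465,290),.012),atz(T,(169,239),.012),"loop",atz(S,(494,300),.012),atz(T,(145,232),.012),"rod",atz(S,(437,287),.012),atz(T,(196,248),.012))
# rack colour mask: top-board rectangle
im=cv2.imread("pics/top0.png"); h=cv2.cvtColor(im,cv2.COLOR_BGR2HSV)
m=cv2.inRange(h,(8,90,60),(22,255,255)); m[:, :100]=0; m[:190]=0; m[280:]=0; m[:,260:]=0
r=cv2.minAreaRect(cv2.findNonZero(m)); b=cv2.boxPoints(r); print(b.round(1).tolist())
for q in b: pr(atz(T,q,.085))
o=bot.get_obs(); R=rot(o["tool_rot"]).as_matrix(); pr(R)
a=cv2.resize(im[200:280,100:260],None,fx=4,fy=4,interpolation=cv2.INTER_CUBIC)
s=cv2.imread("pics/scene0.png"); c=cv2.resize(s[190:320,380:530],(640,555),interpolation=cv2.INTER_CUBIC)
cv2.imwrite("pics/crop1.png",a)
# neighbours top
for n in("flask_a","spray_a","cap_a"): 
  for d in bot.place_of("scene",n): pr(n,np.array(d["xy"]),atz(S,d["xy"],0))
E
```

```text
rodtop [0.4938 0.1625 0.2353] [0.4892 0.1623 0.232 ] [0.4946 0.1652 0.232 ]
redtop [0.4882 0.067  0.2213] [0.4978 0.0691 0.    ] [0.4905 0.0668 0.    ]
mouth [ 0.5287 -0.1973  0.0882] [ 0.5225 -0.2035  0.08  ] [ 0.5289 -0.2061  0.08  ]
rack [0.51   0.2222 0.    ] [0.504  0.2195 0.    ]
slim [0.4993 0.2286 0.012 ] [0.5123 0.2337 0.012 ] loop [0.5296 0.2887 0.012 ] [0.5252 0.292  0.012 ] rod [0.4923 0.1663 0.012 ] [0.4953 0.1682 0.012 ]
[[111.0, 235.89999389648438], [122.69999694824219, 201.39999389648438], [220.5, 234.60000610351562], [208.89999389648438, 269.0]]
[0.4951 0.3374 0.085 ]
[0.5749 0.3248 0.085 ]
[0.5145 0.0993 0.085 ]
[0.4369 0.1155 0.085 ]
[[-9.367e-01  0.000e+00  3.502e-01]
 [-3.502e-01 -0.000e+00 -9.367e-01]
 [-0.000e+00 -1.000e+00  1.000e-04]]
flask_a [411.4 360.7] [0.7082 0.0978 0.    ]
flask_a [365.  354.8] [0.6975 0.004  0.    ]
spray_a [127.4 308.2] [ 0.5879 -0.5291  0.    ]
cap_a [327.7 355. ] [ 0.7024 -0.0722  0.    ]
cap_a [383.7 256.5] [0.3711 0.0476 0.    ]
```

View pics/crop1.png

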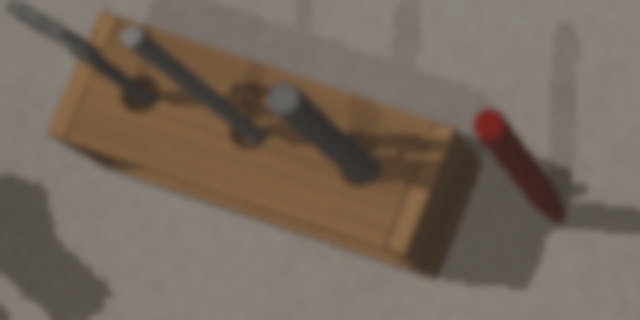

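```bash
python3 -m crank '[{"linear":[0,-0.04,0],"dr":[0,-6,0],"hand":1},{"linear":[-0.03,-0.08,-0.02],"dr":[0,-12,0],"hand":1},{"linear":[-0.06,-0.1,-0.045],"dr":[0,-18,0],"hand":1},{"linear":[-0.09,-0.1,-0.065],"dr":[0,-24,0],"hand":1},{"linear":[-0.12,-0.1,-0.085],"dr":[0,-30,0],"hand":1},{"linear":[-0.15,-0.1,-0.107],"dr":[0,-36,0],"hand":1},{"linear":[-0.18,-0.1,-0.128],"dr":[0,-42,0],"hand":1},{"linear":[-0.21,-0.1,-0.149],"dr":[0,-48,0],"hand":1},{"linear":[-0.24,-0.1,-0.17],"dr":[0,-54.5,0],"hand":1},{"linear":[-0.27,-0.1,-0.192],"dr":[0,-54.5,0],"hand":1}]'; python3 -c "
from h import *
print(goto([.526,-.204,.33],[0,0,-1],[.966,-.26,0]))"
```

```text
t: 1.78
eef_pos: [0.4227, -0.3564, 0.3316]
tool_rot: [-0.432, 0.432, -0.56, 0.56]
contact_force: [1.4, -0.3, 0.7]
gripper_width: 1.001
(array([-0.1736,  0.0016,  0.0613]), array([-0.03,  0.39,  0.03]))
```

```bash
python3 -m crank '[{"linear":[-0.035,0,0.012],"dr":[0,0,0],"hand":1},{"linear":[-0.07,0,0.025],"dr":[0,0,0],"hand":1},{"linear":[-0.105,0,0.037],"dr":[0,0,0],"hand":1},{"linear":[-0.14,0,0.049],"dr":[0,0,0],"hand":1},{"linear":[-0.174,0.001,0.061],"dr":[0,0.4,0],"hand":1},{"linear":[-0.174,0.001,0.061],"dr":[0,0.4,0],"hand":1},{"linear":[-0.174,0.001,0.061],"dr":[0,0.4,0],"hand":1}]'; python3 - <<'E'
from h import *
W=P("wrist"); im=bot.read_camera("wrist"); cv2.imwrite("pics/w1.png",im)
for t in("socket_mouth","stand_base"):
  for d in bot.place_of("wrist",t): print(t,d["xy"],d["score"],atz(W,d["xy"],.08))
o=bot.get_obs();print(o["eef_pos"],o["contact_force"])
print(goto([.493,.163,.33],[0,0,-1],[.966,-.26,0]))
E
```

```text
t: 2.37
eef_pos: [0.5272, -0.203, 0.3303]
tool_rot: [0.43, -0.43, 0.561, -0.561]
contact_force: [0.2, -1.2, 0.0]
gripper_width: 0.999
socket_mouth [328.8, 199.2] 0.68 [ 0.5313904  -0.20393505  0.08      ]
stand_base [323.5, 189.8] 0.68 [ 0.52886705 -0.19393267  0.08      ]
[ 0.52534209 -0.20709134  0.33024657] [-1.11459469 -0.07121653 -0.8637084 ]
(array([-0.3479,  0.    , -0.1302]), array([ 0.01, -0.46,  0.04]))
```

View pics/w1.png

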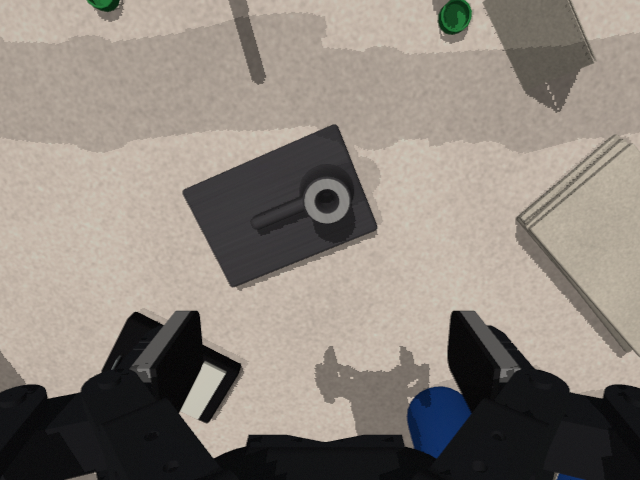

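The picture shows the boss ring centred at about (327,200), with the hole dark inside it. The base plate lies left and below, and caps are at the top edge, clear of everything. Next I look at the rack.

```bash
python3 -m crank '[{"linear":[-0.035,0,-0.013],"dr":[0,0,0],"hand":1},{"linear":[-0.07,0,-0.026],"dr":[0,0,0],"hand":1},{"linear":[-0.105,0,-0.039],"dr":[0,0,0],"hand":1},{"linear":[-0.14,0,-0.052],"dr":[0,0,0],"hand":1},{"linear":[-0.175,0,-0.065],"dr":[0,0,0],"hand":1},{"linear":[-0.21,0,-0.078],"dr":[0,0,0],"hand":1},{"linear":[-0.245,0,-0.091],"dr":[0,0,0],"hand":1},{"linear":[-0.28,0,-0.104],"dr":[0,0,0],"hand":1},{"linear":[-0.315,0,-0.117],"dr":[0,0,0],"hand":1},{"linear":[-0.348,0,-0.13],"dr":[0,0,0],"hand":1}]';python3 -m crank '[{"linear":[0,0,0],"dr":[0,0,0],"hand":1},{"linear":[0,0,0],"dr":[0,0,0],"hand":1},{"linear":[0,0,0],"dr":[0,0,0],"hand":1}]'; python3 - <<'E'
from h import *
for i in range(3):
  o=bot.get_obs();print(o["eef_pos"]); W=P("wrist"); im=bot.read_camera("wrist")
cv2.imwrite("pics/w2.png",im)
for t,z in(("rod_top",.232),("rod",.012),("slim_rod",.012)):
  for d in bot.place_of("wrist",t): print(t,d["xy"],d["score"],atz(W,d["xy"],z))
E
```

```text
t: 3.35
eef_pos: [0.4932, 0.1645, 0.3306]
tool_rot: [-0.428, 0.428, -0.563, 0.563]
contact_force: [0.8, -0.2, 0.1]
gripper_width: 1.005
t: 3.6
eef_pos: [0.4936, 0.1626, 0.3302]
tool_rot: [-0.428, 0.428, -0.563, 0.563]
contact_force: [-0.7, -1.6, 0.2]
gripper_width: 0.997
[0.49358911 0.16257416 0.33017443]
[0.49369819 0.16207576 0.33013333]
[0.49372549 0.16204391 0.33013569]
rod_top [357.9, 365.0] 0.7 [0.4926606  0.07616414 0.232     ]
rod_top [326.7, 239.1] 0.55 [0.49596794 0.16449357 0.232     ]
rod [341.7, 262.1] 0.83 [0.48990549 0.0730742  0.012     ]
rod [324.9, 185.5] 0.68 [0.49514392 0.16461291 0.012     ]
slim_rod [324.3, 122.2] 0.52 [0.51267748 0.22965902 0.012     ]
```

View pics/w2.png

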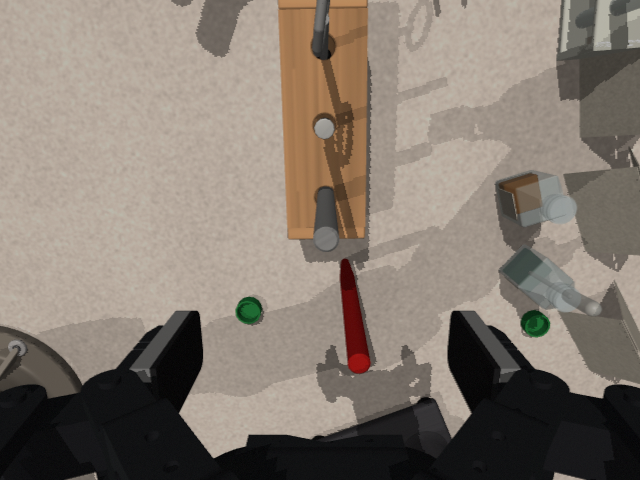

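The rod's top is at (326,239), with the slim rod at (324,128), the loop at (322,45) and the red look-alike at (358,365). The measured rod top at (0.4955,0.1645) agrees with its foot and with both fixed cameras, so I descend and grip.

```bash
python3 -m crank '[{"linear":[-0.003,0.035,0.001],"dr":[0,0,0],"hand":1},{"linear":[-0.003,0.07,0.001],"dr":[0,0,0],"hand":1},{"linear":[-0.003,0.105,0.001],"dr":[0,0,0],"hand":1},{"linear":[-0.003,0.137,0.001],"dr":[0,0,0],"hand":1},{"linear":[-0.003,0.137,0.001],"dr":[0,0,0],"hand":0.2},{"linear":[-0.003,0.137,0.001],"dr":[0,0,0],"hand":-0.2},{"linear":[-0.003,0.137,0.001],"dr":[0,0,0],"hand":-0.4},{"linear":[-0.003,0.137,0.001],"dr":[0,0,0],"hand":-0.6},{"linear":[-0.003,0.137,0.001],"dr":[0,0,0],"hand":-1},{"linear":[-0.003,0.137,0.001],"dr":[0,0,0],"hand":-1}]' 100; python3 -m crank '[{"linear":[0,0,0],"dr":[0,0,0],"hand":-1},{"linear":[0,0,0],"dr":[0,0,0],"hand":-1},{"linear":[0,0,0],"dr":[0,0,0],"hand":-1},{"linear":[0,0,0],"dr":[0,0,0],"hand":-1}]'
```

```text
t: 4.73
eef_pos: [0.496, 0.1675, 0.1952]
tool_rot: [-0.429, 0.427, -0.562, 0.563]
contact_force: [-0.6, -0.5, 6.9]
gripper_width: 0.159
t: 5.07
eef_pos: [0.496, 0.1677, 0.1953]
tool_rot: [-0.43, 0.427, -0.562, 0.563]
contact_force: [0.1, 0.1, 5.9]
gripper_width: 0.16
```

```bash
python3 -m crank '[{"linear":[0,-0.01,0],"dr":[0,0,0],"hand":-1},{"linear":[0,-0.03,0],"dr":[0,0,0],"hand":-1},{"linear":[0,-0.055,0],"dr":[0,0,0],"hand":-1},{"linear":[0,-0.085,0],"dr":[0,0,0],"hand":-1},{"linear":[0,-0.12,0],"dr":[0,0,0],"hand":-1},{"linear":[0,-0.155,0],"dr":[0,0,0],"hand":-1},{"linear":[0,-0.19,0],"dr":[0,0,0],"hand":-1},{"linear":[0,-0.225,0],"dr":[0,0,0],"hand":-1},{"linear":[0,-0.25,0],"dr":[0,0,0],"hand":-1},{"linear":[0,-0.25,0],"dr":[0,0,0],"hand":-1}]';  python3 - <<'E'
from h import *
S,T,W=P("scene"),P("top"),P("wrist")
a=bot.read_camera("scene"); b=bot.read_camera("wrist"); cv2.imwrite("pics/s3.png",np.hstack([a[60:460,330:560],b[0:400,200:460]]))
cv2.imwrite("pics/w3.png",b)
for t in("rod_top","rod"):
  for n in("scene","wrist"): print(t,n,[(np.round(d["xy"]).tolist(),round(d["score"],2)) for d in bot.place_of(n,t)])
o=bot.get_obs();print(o["eef_pos"],o["contact_force"],o["torque"],o["gripper_width"])
print(goto([.530,-.204,.45],[0,0,-1],[.966,-.26,0]))
E
```

```text
t: 5.9
eef_pos: [0.496, 0.1684, 0.4499]
tool_rot: [-0.432, 0.425, -0.561, 0.564]
contact_force: [1.3, -0.4, -1.6]
gripper_width: 0.155
rod_top scene []
rod_top wrist [([348.0, 301.0], 0.77), ([326.0, 384.0], 0.72)]
rod scene [([396.0, 290.0], 0.77), ([449.0, 194.0], 0.69)]
rod wrist [([336.0, 239.0], 0.81), ([324.0, 220.0], 0.61)]
[0.49416613 0.16657495 0.44164967] [ 0.27587953  0.32551748 -2.99615194] [ 0.00770851 -0.01827004 -0.008034  ] 0.1563460891537575
(array([ 0.3478, -0.008 ,  0.1329]), array([ 0.15, -0.33,  0.11]))
```

View pics/s3.png

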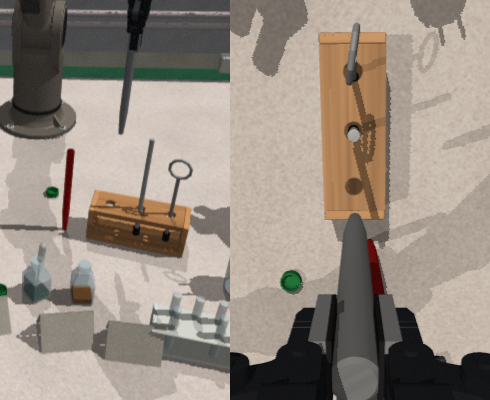

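The rod is held and clear of the rack, with its foot at wrist pixel (324,218), and the slim and loop rods undisturbed. Now I measure its pose in the hand.

```bash
cat >> h.py <<'E'
def intool(uv,y):
    p=bot.camera_params("wrist"); H=p["hand_eye"]; d=H[:3,:3]@np.linalg.inv(p["K"])@[uv[0],uv[1],1]; c=H[:3,3]
    return c+d*(y-c[1])/d[1]
E
python3 - <<'E'
from h import *
im=cv2.imread("pics/w3.png")
c=im[195:425,260:390]; cv2.imwrite("pics/c3.png",cv2.resize(c,None,fx=2.6,fy=2.6,interpolation=cv2.INTER_CUBIC))
print("foot",intool((324,220),.1833),"top",intool((326,384),-.0367), "top376", intool((327,376),-.0367))
# predicted pixels for an upright, centred rod
p=bot.camera_params("wrist"); H=np.linalg.inv(p["hand_eye"])
for x in (-.003,0,.003):
  for y in(.1833,-.0367):
    v=p["K"]@(H@[x,y,0,1])[:3]; print(x,y,v[:2]/v[2])
E
```

```text
foot [ 0.00486694  0.1833     -0.00023493] top [ 0.00326419 -0.0367      0.00059259] top376 [ 0.00057872 -0.0367      0.00088202]
-0.003 0.1833 [324.28731415 210.36234318]
-0.003 -0.0367 [323.95840591 365.18766422]
0 0.1833 [324.28950021 214.0524605 ]
0 -0.0367 [323.96667457 374.26514122]
0.003 0.1833 [324.29167537 217.72416674]
0.003 -0.0367 [323.97483034 383.21868665]
```

View pics/c3.png

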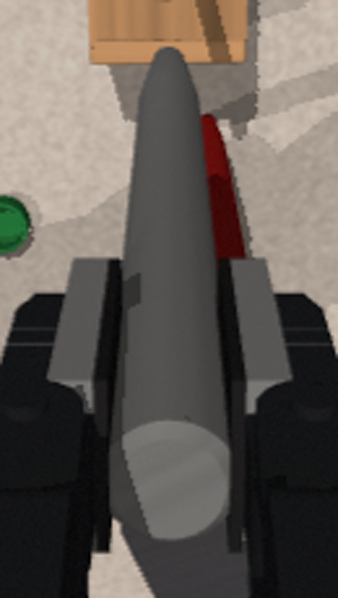

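The crop shows the rod gripped centrally between the pads. Its top disc is at full-frame (327,380) and its foot edge at (324,213), so the foot is offset about +4.5 mm along tool x with negligible tilt. Next I carry it over to the stand.

```bash
python3 -m crank '[{"linear":[0.02,0,0.008],"dr":[0,0,0],"hand":-1},{"linear":[0.055,0,0.022],"dr":[0,0,0],"hand":-1},{"linear":[0.09,0,0.036],"dr":[0,0,0],"hand":-1},{"linear":[0.127,0,0.05],"dr":[0,0,0],"hand":-1},{"linear":[0.164,0,0.065],"dr":[0,0,0],"hand":-1},{"linear":[0.2,0,0.08],"dr":[0,0,0],"hand":-1},{"linear":[0.237,0,0.094],"dr":[0,0,0],"hand":-1},{"linear":[0.274,0,0.108],"dr":[0,0,0],"hand":-1},{"linear":[0.31,0,0.122],"dr":[0,0,0],"hand":-1},{"linear":[0.342,0,0.136],"dr":[0,0,0],"hand":-1}]';python3 -m crank '[{"linear":[0,0.02,0],"dr":[0,0,0],"hand":-1},{"linear":[0,0.05,0],"dr":[0,0,0],"hand":-1},{"linear":[0,0.08,0],"dr":[0,0,0],"hand":-1},{"linear":[0,0.11,0],"dr":[0,0,0],"hand":-1},{"linear":[0,0.13,0],"dr":[0,0,0],"hand":-1},{"linear":[0,0.13,0],"dr":[0,0,0],"hand":-1},{"linear":[0,0.13,0],"dr":[0,0,0],"hand":-1},{"linear":[0,0.13,0],"dr":[0,0,0],"hand":-1}]'
python3 - <<'E'
from h import *
W=P("wrist"); b=bot.read_camera("wrist"); cv2.imwrite("pics/w4.png",b)
o=bot.get_obs();print(o["eef_pos"],o["contact_force"],rot(o["tool_rot"]).as_matrix().round(4))
for d in bot.place_of("wrist","socket_mouth"): print(d["xy"],d["score"],atz(W,d["xy"],.08))
for n in("scene","top"): cv2.imwrite(f"pics/{n}4.png",bot.read_camera(n))
cv2.imwrite("pics/c4.png",cv2.resize(b[110:310,260:400],None,fx=3,fy=3,interpolation=cv2.INTER_CUBIC))
# ring fit in w1
im=cv2.imread("pics/w1.png",0)[150:250,280:380]; hh=cv2.imread("pics/w1.png")[150:250,280:380]
m=(im>95).astype(np.uint8); n,l,s,c=cv2.connectedComponentsWithStats(m)
k=[i for i in range(1,n) if 300<s[i,4]<2500]; 
for i in k:
  ct=cv2.findContours((l==i).astype(np.uint8),cv2.RETR_EXTERNAL,cv2.CHAIN_APPROX_NONE)[0][0]; e=cv2.fitEllipse(ct); print(s[i],e[0][0]+280,e[0][1]+150,e[1])
E
```

```text
t: 7.03
eef_pos: [0.5342, -0.2016, 0.4419]
tool_rot: [0.427, -0.429, 0.563, -0.562]
contact_force: [0.6, -0.3, -2.5]
gripper_width: 0.158
t: 7.7
eef_pos: [0.5358, -0.1988, 0.3144]
tool_rot: [-0.429, 0.428, -0.562, 0.563]
contact_force: [0.4, -0.4, -1.7]
gripper_width: 0.16
[ 0.53616062 -0.1988915   0.31500247] [ 0.90891481 -0.60699621 -2.56833517] [[-2.655e-01  2.600e-03  9.641e-01]
 [-9.641e-01 -7.000e-04 -2.655e-01]
 [-0.000e+00 -1.000e+00  2.700e-03]]
[316.2, 212.8] 0.84 [ 0.52627912 -0.20635007  0.08      ]
[  49    0   51  100 1879] 357.09815979003906 204.25076293945312 (50.91156005859375, 108.73552703857422)
[  24   29   45   44 1079] 326.436580657959 200.56129837036133 (43.51401138305664, 43.97136306762695)
```

View pics/c4.png

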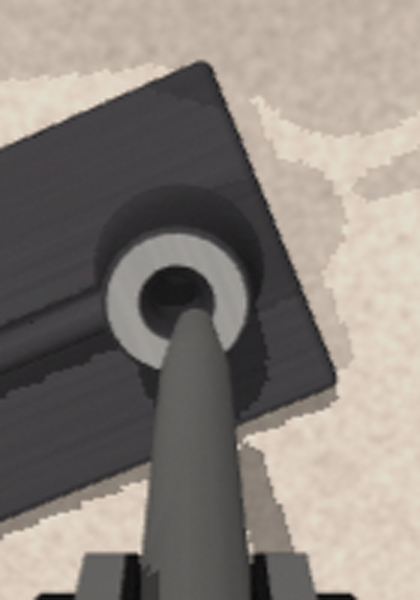

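```bash
python3 - <<'E'
from h import *
im=cv2.imread("pics/w4.png",0)
c=im[170:260,280:360]; m=(c>100).astype(np.uint8); n,l,s,_=cv2.connectedComponentsWithStats(m)
for i in range(1,n):
  if s[i,4]>200: print(s[i])
# ring outer edge: radial search from approx centre for bright->dark, upper 240 deg
pts=[];inn=[]
for a in np.radians(np.arange(150,391,6)):
  f=lambda r:float(cv2.getRectSubPix(im,(1,1),(319+r*np.cos(a),210.5+r*np.sin(a)))[0,0])
  rr=np.arange(16,30,.25); g=np.diff([f(r) for r in rr],2); v=[f(r+.75)-f(r-.75) for r in rr]
  k=int(np.argmin(v)); pts.append((319+rr[k]*np.cos(a),210.5+rr[k]*np.sin(a)))
e=cv2.fitEllipse(np.array(pts,np.float32)); print("outer",e)
W=P("wrist"); o=bot.get_obs(); h=o["eef_pos"][2]-.08
print("mouth tool",intool(e[0],h),"world",atz(W,e[0],.08), "foot", intool((325,213.3),.1833))
for n,uv in(("scene",(273,267)),("top",(360,238))):
  pass
E
```

```text
[ 66   0  14  33 238]
[ 15  18  47  45 983]
[ 59  74  21  16 252]
outer ((318.4363708496094, 210.4530029296875), (46.0977668762207, 46.54007339477539), 99.52098083496094)
mouth tool [ 0.00774173  0.23484957 -0.00542874] world [ 0.52920437 -0.20512556  0.08      ] foot [-0.00061172  0.1833      0.00056561]
```

```bash
python3 -m crank '[{"linear":[0.0035,0,-0.006],"dr":[0,0,0],"hand":-1},{"linear":[0.0035,0.005,-0.006],"dr":[0,0,0],"hand":-1},{"linear":[0.0035,0.01,-0.006],"dr":[0,0,0],"hand":-1},{"linear":[0.0035,0.015,-0.006],"dr":[0,0,0],"hand":-1},{"linear":[0.0035,0.02,-0.006],"dr":[0,0,0],"hand":-1},{"linear":[0.0035,0.025,-0.006],"dr":[0,0,0],"hand":-1},{"linear":[0.0035,0.03,-0.006],"dr":[0,0,0],"hand":-1},{"linear":[0.0035,0.035,-0.006],"dr":[0,0,0],"hand":-1},{"linear":[0.0035,0.04,-0.006],"dr":[0,0,0],"hand":-1},{"linear":[0.0035,0.045,-0.006],"dr":[0,0,0],"hand":-1}]'; python3 -m crank '[{"linear":[0,0,0],"dr":[0,0,0],"hand":-1},{"linear":[0,0,0],"dr":[0,0,0],"hand":-1}]'
python3 - <<'E'
from h import *
b=bot.read_camera("wrist"); s=bot.read_camera("scene"); f=lambda x:cv2.resize(x,(400,480),interpolation=cv2.INTER_CUBIC)
cv2.imwrite("pics/c5.png",np.hstack([f(b[150:270,274:374]),f(s[200:320,225:325])]))
print(bot.get_obs()["eef_pos"],bot.get_obs()["contact_force"])
E
```

```text
t: 8.73
eef_pos: [0.5285, -0.2005, 0.2677]
tool_rot: [0.429, -0.429, 0.563, -0.562]
contact_force: [0.9, -0.3, -1.9]
gripper_width: 0.16
t: 8.9
eef_pos: [0.5283, -0.2005, 0.268]
tool_rot: [0.428, -0.429, 0.563, -0.562]
contact_force: [-0.9, 0.1, -2.5]
gripper_width: 0.157
[ 0.52868188 -0.20058042  0.26856677] [-0.34619297 -0.41195026 -2.61349681]
```

View pics/c5.png

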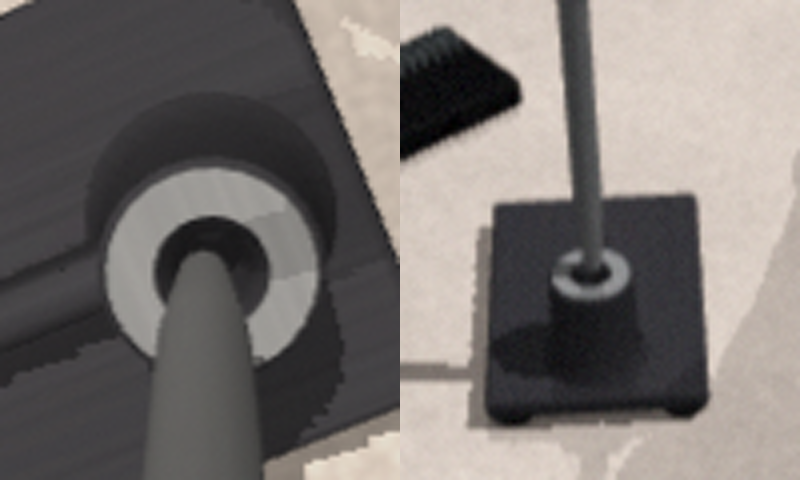

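The wrist view shows the foot over the hole, about 1.5 mm to the left (toward −tool z), and the scene view agrees in y. I trim that and go in.

```bash
python3 -m crank '[{"linear":[0,0.002,0.0013],"dr":[0,0,0],"hand":-1},{"linear":[0,0.007,0.0013],"dr":[0,0,0],"hand":-1},{"linear":[0,0.012,0.0013],"dr":[0,0,0],"hand":-1},{"linear":[0,0.017,0.0013],"dr":[0,0,0],"hand":-1},{"linear":[0,0.021,0.0013],"dr":[0,0,0],"hand":-1},{"linear":[0,0.025,0.0013],"dr":[0,0,0],"hand":-1},{"linear":[0,0.028,0.0013],"dr":[0,0,0],"hand":-1},{"linear":[0,0.031,0.0013],"dr":[0,0,0],"hand":-1},{"linear":[0,0.034,0.0013],"dr":[0,0,0],"hand":-1},{"linear":[0,0.034,0.0013],"dr":[0,0,0],"hand":-1}]'; python3 -c "
from station import bot
o=bot.get_obs();print(o['eef_pos'],o['contact_force'],o['torque'])"
```

```text
t: 9.83
eef_pos: [0.5294, -0.2009, 0.2337]
tool_rot: [0.428, -0.429, 0.563, -0.562]
contact_force: [-0.1, -0.3, -2.6]
gripper_width: 0.164
[ 0.52939622 -0.20086709  0.23365595] [-0.14126445 -0.25121059 -2.6428201 ] [0.04265604 0.0351237  0.0386023 ]
```

```bash
for i in 1; do python3 -m crank '[{"linear":[0,0.0015,0],"dr":[0,0,0],"hand":-1},{"linear":[0,0.003,0],"dr":[0,0,0],"hand":-1},{"linear":[0,0.0045,0],"dr":[0,0,0],"hand":-1},{"linear":[0,0.006,0],"dr":[0,0,0],"hand":-1},{"linear":[0,0.006,0],"dr":[0,0,0],"hand":-1}]'; done; python3 -m crank '[{"linear":[0,0.0007,0],"dr":[0,0,0],"hand":-1},{"linear":[0,0.0014,0],"dr":[0,0,0],"hand":-1},{"linear":[0,0.0014,0],"dr":[0,0,0],"hand":-1}]'
```

```text
t: 10.25
eef_pos: [0.5296, -0.2009, 0.228]
tool_rot: [0.428, -0.429, 0.563, -0.562]
contact_force: [0.9, -0.1, -2.1]
gripper_width: 0.16
t: 10.5
eef_pos: [0.5297, -0.201, 0.2268]
tool_rot: [-0.428, 0.428, -0.562, 0.563]
contact_force: [-1.0, -0.8, -2.3]
gripper_width: 0.16
```

```bash
python3 -m crank '[{"linear":[0,0.0005,0],"dr":[0,0,0],"hand":-1},{"linear":[0,0.001,0],"dr":[0,0,0],"hand":-1},{"linear":[0,0.001,0],"dr":[0,0,0],"hand":-1}]'; python3 -m crank '[{"linear":[0,0.0005,0],"dr":[0,0,0],"hand":-1},{"linear":[0,0.0008,0],"dr":[0,0,0],"hand":-1},{"linear":[0,0.0008,0],"dr":[0,0,0],"hand":-1}]'
```

```text
t: 10.75
eef_pos: [0.5297, -0.201, 0.2259]
tool_rot: [-0.428, 0.428, -0.562, 0.563]
contact_force: [0.4, -1.3, -2.5]
gripper_width: 0.161
t: 11.0
eef_pos: [0.5297, -0.2009, 0.225]
tool_rot: [-0.428, 0.428, -0.562, 0.563]
contact_force: [0.5, -0.2, -2.1]
gripper_width: 0.163
```

```bash
python3 -m crank '[{"linear":[0,0.0005,0],"dr":[0,0,0],"hand":-1},{"linear":[0,0.0008,0],"dr":[0,0,0],"hand":-1},{"linear":[0,0.0008,0],"dr":[0,0,0],"hand":-1}]'
```

```text
t: 11.25
eef_pos: [0.5297, -0.2009, 0.2243]
tool_rot: [-0.428, 0.429, -0.562, 0.563]
contact_force: [0.2, -0.2, -2.7]
gripper_width: 0.16
```

```bash
python3 -m crank '[{"linear":[0,0.0005,0],"dr":[0,0,0],"hand":-1},{"linear":[0,0.0009,0],"dr":[0,0,0],"hand":-1},{"linear":[0,0.0009,0],"dr":[0,0,0],"hand":-1}]'
```

```text
t: 11.5
eef_pos: [0.5297, -0.2009, 0.2233]
tool_rot: [-0.428, 0.429, -0.562, 0.563]
contact_force: [-0.3, -0.6, -1.6]
gripper_width: 0.16
```

```bash
python3 -m crank '[{"linear":[0,0.0005,0],"dr":[0,0,0],"hand":-1},{"linear":[0,0.0009,0],"dr":[0,0,0],"hand":-1},{"linear":[0,0.0009,0],"dr":[0,0,0],"hand":-1}]'
```

```text
t: 11.75
eef_pos: [0.5297, -0.2009, 0.2224]
tool_rot: [-0.428, 0.428, -0.562, 0.563]
contact_force: [-0.3, -0.2, -2.8]
gripper_width: 0.16
```

```bash
python3 -m crank '[{"linear":[0,0.0005,0],"dr":[0,0,0],"hand":-1},{"linear":[0,0.0009,0],"dr":[0,0,0],"hand":-1},{"linear":[0,0.0009,0],"dr":[0,0,0],"hand":-1}]'
```

```text
t: 12.0
eef_pos: [0.5297, -0.2009, 0.2215]
tool_rot: [-0.429, 0.429, -0.562, 0.562]
contact_force: [-0.6, -0.9, -2.9]
gripper_width: 0.155
```

```bash
python3 -m crank '[{"linear":[0,0.0005,0],"dr":[0,0,0],"hand":-1},{"linear":[0,0.0009,0],"dr":[0,0,0],"hand":-1},{"linear":[0,0.0009,0],"dr":[0,0,0],"hand":-1}]'
```

```text
t: 12.25
eef_pos: [0.5297, -0.2009, 0.2206]
tool_rot: [0.428, -0.428, 0.562, -0.562]
contact_force: [0.6, -1.1, -2.8]
gripper_width: 0.16
```

```bash
python3 -m crank '[{"linear":[0,0.0005,0],"dr":[0,0,0],"hand":-1},{"linear":[0,0.0009,0],"dr":[0,0,0],"hand":-1},{"linear":[0,0.0009,0],"dr":[0,0,0],"hand":-1}]'
```

```text
t: 12.5
eef_pos: [0.5297, -0.2009, 0.2197]
tool_rot: [-0.428, 0.428, -0.562, 0.563]
contact_force: [0.8, -1.2, -2.5]
gripper_width: 0.165
```

```bash
python3 -m crank '[{"linear":[0,0.0005,0],"dr":[0,0,0],"hand":-1},{"linear":[0,0.0009,0],"dr":[0,0,0],"hand":-1},{"linear":[0,0.0009,0],"dr":[0,0,0],"hand":-1}]'
```

```text
t: 12.75
eef_pos: [0.5297, -0.2009, 0.2188]
tool_rot: [-0.428, 0.428, -0.562, 0.563]
contact_force: [0.2, -0.6, -2.2]
gripper_width: 0.16
```

```bash
python3 -m crank '[{"linear":[0,0.0005,0],"dr":[0,0,0],"hand":-1},{"linear":[0,0.0009,0],"dr":[0,0,0],"hand":-1},{"linear":[0,0.0009,0],"dr":[0,0,0],"hand":-1}]'
```

```text
t: 13.0
eef_pos: [0.5297, -0.2009, 0.2179]
tool_rot: [-0.429, 0.429, -0.562, 0.563]
contact_force: [-0.4, -1.4, -3.0]
gripper_width: 0.164
```

```bash
python3 -m crank '[{"linear":[0,0.0004,0],"dr":[0,0,0],"hand":-1},{"linear":[0,0.0007,0],"dr":[0,0,0],"hand":-1},{"linear":[0,0.0007,0],"dr":[0,0,0],"hand":-1}]'
```

```text
t: 13.25
eef_pos: [0.5297, -0.2009, 0.2173]
tool_rot: [-0.429, 0.428, -0.562, 0.563]
contact_force: [0.3, -1.2, -2.0]
gripper_width: 0.159
```

```bash
python3 -m crank '[{"linear":[0,0.0005,0],"dr":[0,0,0],"hand":-1},{"linear":[0,0.0008,0],"dr":[0,0,0],"hand":-1},{"linear":[0,0.0008,0],"dr":[0,0,0],"hand":-1}]'
```

```text
t: 13.5
eef_pos: [0.5298, -0.2009, 0.2165]
tool_rot: [-0.429, 0.428, -0.562, 0.563]
contact_force: [-0.4, -1.4, -1.2]
gripper_width: 0.16
```

```bash
python3 -m crank '[{"linear":[0,0.0004,0],"dr":[0,0,0],"hand":-1},{"linear":[0,0.0007,0],"dr":[0,0,0],"hand":-1},{"linear":[0,0.0007,0],"dr":[0,0,0],"hand":-1}]'
```

```text
t: 13.75
eef_pos: [0.5298, -0.2009, 0.2159]
tool_rot: [-0.429, 0.428, -0.562, 0.563]
contact_force: [-0.4, -1.1, 0.0]
gripper_width: 0.159
```

Contact begins at a depth of about 47 mm, so I take finer steps from here.

```bash
python3 -m crank '[{"linear":[0,0.0003,0],"dr":[0,0,0],"hand":-1},{"linear":[0,0.0005,0],"dr":[0,0,0],"hand":-1},{"linear":[0,0.0005,0],"dr":[0,0,0],"hand":-1}]'
```

```text
t: 14.0
eef_pos: [0.5298, -0.2009, 0.2155]
tool_rot: [-0.429, 0.428, -0.562, 0.563]
contact_force: [-1.2, -1.4, 0.6]
gripper_width: 0.163
```

```bash
python3 -m crank '[{"linear":[0,0.0003,0],"dr":[0,0,0],"hand":-1},{"linear":[0,0.0004,0],"dr":[0,0,0],"hand":-1},{"linear":[0,0.0004,0],"dr":[0,0,0],"hand":-1}]'; python3 -c "
from station import bot
o=bot.get_obs();print(o['eef_pos'],o['contact_force'],o['torque'])"
```

```text
t: 14.25
eef_pos: [0.5299, -0.201, 0.2152]
tool_rot: [-0.429, 0.428, -0.562, 0.563]
contact_force: [-1.6, 0.4, 3.0]
gripper_width: 0.157
[ 0.52986409 -0.20096894  0.21520048] [-1.56280348  0.44623584  2.98869397] [-0.28937049  0.35386685  0.01818824]
```

```bash
python3 -m crank '[{"linear":[0.0005,0,-0.0003],"dr":[0,0,0],"hand":-1},{"linear":[0.0005,0,-0.0003],"dr":[0,0,0],"hand":-1}]';  python3 -c "
from station import bot
o=bot.get_obs();print(o['eef_pos'],o['contact_force'],o['torque'])"
```

```text
t: 14.42
eef_pos: [0.5296, -0.2013, 0.2151]
tool_rot: [-0.429, 0.428, -0.562, 0.563]
contact_force: [-0.3, -0.3, 3.7]
gripper_width: 0.156
[ 0.52958876 -0.20127874  0.21513827] [-0.25294436 -0.29666272  3.72154714] [-0.21973327  0.06944626 -0.05547832]
```

Side forces dropped, so I continue pressing.

```bash
python3 -m crank '[{"linear":[0.0003,0.0004,0],"dr":[0,0,0],"hand":-1},{"linear":[0.0003,0.0006,0],"dr":[0,0,0],"hand":-1},{"linear":[0.0003,0.0006,0],"dr":[0,0,0],"hand":-1}]';  python3 -c "
from station import bot
o=bot.get_obs();print(o['eef_pos'],o['contact_force'],o['torque'])"
```

```text
t: 14.67
eef_pos: [0.5296, -0.2015, 0.2147]
tool_rot: [-0.429, 0.428, -0.562, 0.563]
contact_force: [-0.2, -0.6, 5.8]
gripper_width: 0.161
[ 0.52959974 -0.20149157  0.214664  ] [-0.18371255 -0.58290407  5.75701047] [-0.12666113  0.17009811 -0.0090598 ]
```

```bash
python3 -m crank '[{"linear":[0,0.0003,0],"dr":[0,0,0],"hand":-1},{"linear":[0,0.0006,0],"dr":[0,0,0],"hand":-1},{"linear":[0,0.0006,0],"dr":[0,0,0],"hand":-1}]';  python3 -c "
from station import bot
o=bot.get_obs();print(o['eef_pos'],o['contact_force'],o['torque'])"
```

```text
t: 14.92
eef_pos: [0.5297, -0.2015, 0.2143]
tool_rot: [-0.429, 0.428, -0.562, 0.563]
contact_force: [-1.8, -0.6, 7.2]
gripper_width: 0.161
[ 0.52965291 -0.20148679  0.21433948] [-1.83219343 -0.59548667  7.20845758] [-0.15173273  0.21313758 -0.01807446]
```

```bash
python3 -m crank '[{"linear":[0,0.0003,0],"dr":[0,0,0],"hand":-1},{"linear":[0,0.0004,0],"dr":[0,0,0],"hand":-1},{"linear":[0,0.0004,0],"dr":[0,0,0],"hand":-1}]';  python3 -c "
from station import bot
o=bot.get_obs();print(o['eef_pos'],o['contact_force'],o['torque'])"
```

```text
t: 15.17
eef_pos: [0.5298, -0.2015, 0.2142]
tool_rot: [-0.429, 0.428, -0.562, 0.563]
contact_force: [-1.5, -0.3, 8.3]
gripper_width: 0.155
[ 0.52977156 -0.20150861  0.21422438] [-1.4992755  -0.34028773  8.34123518] [-0.04781798  0.37860991  0.01121307]
```

```bash
python3 -m crank '[{"linear":[0.0001,0.0005,-0.0004],"dr":[0,0,0],"hand":-1},{"linear":[0.0001,0.001,-0.0004],"dr":[0,0,0],"hand":-1},{"linear":[0.0001,0.001,-0.0004],"dr":[0,0,0],"hand":-1},{"linear":[0.0001,0.001,-0.0004],"dr":[0,0,0],"hand":-1}]';  python3 -c "
from station import bot
o=bot.get_obs();print(o['eef_pos'],o['contact_force'],o['torque'])"
```

```text
t: 15.5
eef_pos: [0.5297, -0.2016, 0.2137]
tool_rot: [-0.429, 0.428, -0.562, 0.563]
contact_force: [-1.3, -0.1, 9.9]
gripper_width: 0.163
[ 0.52970805 -0.20157456  0.21365617] [-1.25364496 -0.14103737  9.90645915] [-0.05773491  0.4391847  -0.02103812]
```

```bash
python3 -m crank '[{"linear":[0,0.0004,0],"dr":[0,0,0],"hand":-1},{"linear":[0,0.0008,0],"dr":[0,0,0],"hand":-1},{"linear":[0,0.0008,0],"dr":[0,0,0],"hand":-1},{"linear":[0,0.0008,0],"dr":[0,0,0],"hand":-1}]';  python3 -c "
from station import bot
o=bot.get_obs();print(o['eef_pos'],o['contact_force'],o['torque'])"
```

```text
t: 15.83
eef_pos: [0.5299, -0.2016, 0.2133]
tool_rot: [-0.429, 0.428, -0.562, 0.563]
contact_force: [-1.2, -0.6, 13.1]
gripper_width: 0.161
[ 0.52989681 -0.20161047  0.21333239] [-1.24516234 -0.62455944 13.12332426] [ 0.01681766  0.70975337 -0.01244491]
```

```bash
python3 -m crank '[{"linear":[0,0.0004,-0.0008],"dr":[0,0,0],"hand":-1},{"linear":[0,0.0008,-0.0008],"dr":[0,0,0],"hand":-1},{"linear":[0,0.0008,-0.0008],"dr":[0,0,0],"hand":-1},{"linear":[0,0.0008,-0.0008],"dr":[0,0,0],"hand":-1}]';  python3 -c "
from h import *
o=bot.get_obs();print(o['eef_pos'],o['contact_force'],o['torque'],rot(o['tool_rot']).as_matrix()[:,1])"
```

```text
t: 16.17
eef_pos: [0.5297, -0.2015, 0.2131]
tool_rot: [-0.429, 0.428, -0.561, 0.564]
contact_force: [-1.9, -0.2, 16.1]
gripper_width: 0.158
[ 0.52968413 -0.20151916  0.21306661] [-1.85454939 -0.24282478 16.09395166] [-0.02478458  0.61373965 -0.02004732] [ 0.0039426  -0.0011961  -0.99999151]
```

```bash
python3 -m crank '[{"linear":[0,0.0004,-0.0004],"dr":[0,0,0],"hand":-1},{"linear":[0,0.0008,-0.0004],"dr":[0,0,0],"hand":-1},{"linear":[0,0.0008,-0.0004],"dr":[0,0,0],"hand":-1},{"linear":[0,0.0008,-0.0004],"dr":[0,0,0],"hand":-1}]';  python3 -c "
from h import *
o=bot.get_obs();print(o['eef_pos'],o['contact_force'],o['torque'],rot(o['tool_rot']).as_matrix()[:,1])"
```

```text
t: 16.5
eef_pos: [0.5296, -0.2014, 0.2127]
tool_rot: [-0.43, 0.428, -0.561, 0.564]
contact_force: [-2.4, -0.0, 17.8]
gripper_width: 0.153
[ 0.52961236 -0.20144863  0.21273347] [-2.37754728 -0.02785194 17.81380201] [-0.00721339  0.72039995  0.00145891] [ 0.00466888 -0.00145399 -0.99998804]
```

```bash
python3 -m crank '[{"linear":[0,0.0003,0],"dr":[0,0,0],"hand":-1},{"linear":[0,0.0006,0],"dr":[0,0,0],"hand":-1},{"linear":[0,0.0006,0],"dr":[0,0,0],"hand":-1},{"linear":[0,0.0006,0],"dr":[0,0,0],"hand":-1}]';  python3 -m crank '[{"linear":[0,0,0],"dr":[0,0,0],"hand":-1}]'; python3 -m crank '[{"linear":[0,0,0],"dr":[0,0,0],"hand":-1}]'
```

```text
t: 16.83
eef_pos: [0.5298, -0.2015, 0.2126]
tool_rot: [-0.43, 0.427, -0.561, 0.564]
contact_force: [-2.6, 0.2, 20.3]
gripper_width: 0.159
t: 16.92
eef_pos: [0.5298, -0.2015, 0.2126]
tool_rot: [-0.43, 0.427, -0.561, 0.564]
contact_force: [-1.9, 0.1, 19.0]
gripper_width: 0.156
t: 17.0
eef_pos: [0.5298, -0.2015, 0.2126]
tool_rot: [-0.43, 0.427, -0.561, 0.564]
contact_force: [-2.7, 0.5, 20.3]
gripper_width: 0.163
```

```bash
python3 -m crank '[{"linear":[0,0.0002,0],"dr":[0,0,0],"hand":-1},{"linear":[0,0.0003,0],"dr":[0,0,0],"hand":-1},{"linear":[0,0.0003,0],"dr":[0,0,0],"hand":-1}]';  python3 -m crank '[{"linear":[0,0,0],"dr":[0,0,0],"hand":-1}]'; python3 -m crank '[{"linear":[0,-0.001,0.0003],"dr":[0,0,0],"hand":-1},{"linear":[0,-0.002,0.0006],"dr":[0,0,0],"hand":-1},{"linear":[0,-0.003,0.001],"dr":[0,0,0],"hand":-1},{"linear":[0,-0.003,0.001],"dr":[0,0,0],"hand":-1}]'; python3 -c "
from h import *
o=bot.get_obs();print(o['eef_pos'],o['contact_force'],o['torque'],rot(o['tool_rot']).as_matrix()[:,1])"
```

```text
t: 17.25
eef_pos: [0.5298, -0.2015, 0.2125]
tool_rot: [-0.43, 0.427, -0.561, 0.564]
contact_force: [-3.1, 0.3, 21.4]
gripper_width: 0.158
t: 17.33
eef_pos: [0.5299, -0.2015, 0.2125]
tool_rot: [-0.43, 0.427, -0.561, 0.564]
contact_force: [-2.8, 0.3, 21.7]
gripper_width: 0.16
t: 17.67
eef_pos: [0.5294, -0.2015, 0.2127]
tool_rot: [-0.429, 0.428, -0.562, 0.563]
contact_force: [0.9, -0.5, 7.6]
gripper_width: 0.163
[ 0.52940226 -0.20151508  0.2127187 ] [ 0.92054271 -0.46695319  7.56316159] [-0.1915728  -0.01823323 -0.0361928 ] [ 1.86421364e-03 -3.01545757e-04 -9.99998217e-01]
```

```bash
python3 -m crank '[{"linear":[0,-0.0008,0],"dr":[0,0,0],"hand":-1},{"linear":[0,-0.0014,0],"dr":[0,0,0],"hand":-1},{"linear":[0,-0.0014,0],"dr":[0,0,0],"hand":-1}]'; python3 -m crank '[{"linear":[0,0,0],"dr":[0,0,0],"hand":-1}]'; python3 -c "
from h import *
o=bot.get_obs();print(o['eef_pos'],o['contact_force'],o['torque'])"
```

```text
t: 17.92
eef_pos: [0.5287, -0.2014, 0.2128]
tool_rot: [0.429, -0.428, 0.563, -0.562]
contact_force: [2.6, -1.3, -2.6]
gripper_width: 0.157
t: 18.0
eef_pos: [0.5287, -0.2014, 0.2128]
tool_rot: [0.429, -0.428, 0.563, -0.562]
contact_force: [3.4, -0.6, -4.3]
gripper_width: 0.158
[ 0.52868564 -0.20142123  0.21279401] [ 3.37711631 -0.61052787 -4.31040209] [-0.33228118 -1.07763839  0.01518823]
```

```bash
python3 -m crank '[{"linear":[-0.0002,0.0005,0.0008],"dr":[0,0,0],"hand":-1},{"linear":[-0.0002,0.0005,0.0008],"dr":[0,0,0],"hand":-1},{"linear":[-0.0002,0.0005,0.0008],"dr":[0,0,0],"hand":-1}]'; python3 -c "
from h import *
o=bot.get_obs();print(o['eef_pos'],o['contact_force'],o['torque'])"
```

```text
t: 18.25
eef_pos: [0.5292, -0.2015, 0.2128]
tool_rot: [0.428, -0.429, 0.563, -0.562]
contact_force: [2.0, -1.1, -0.2]
gripper_width: 0.158
[ 0.52921997 -0.20148027  0.21275452] [ 1.95335273 -1.09083775 -0.16112536] [-0.25849041 -0.35392809  0.02681616]
```

```bash
python3 -m crank '[{"linear":[0.0002,0,0.0004],"dr":[0,0,0],"hand":-1},{"linear":[0.0002,0,0.0004],"dr":[0,0,0],"hand":-1}]' 20; python3 -c "
from h import *
o=bot.get_obs();print(o['eef_pos'],o['contact_force'],o['torque'])"; python3 -m crank '[{"linear":[0,0,0],"dr":[0,0,0],"hand":-0.6},{"linear":[0,0,0],"dr":[0,0,0],"hand":-0.5},{"linear":[0,0,0],"dr":[0,0,0],"hand":-0.3},{"linear":[0,0,0],"dr":[0,0,0],"hand":0},{"linear":[0,0,0],"dr":[0,0,0],"hand":0.4},{"linear":[0,0,0],"dr":[0,0,0],"hand":0.4}]'; python3 -c "
from h import *
o=bot.get_obs();print(o['eef_pos'],o['contact_force'],o['torque'])"
```

```text
t: 18.42
eef_pos: [0.5294, -0.2017, 0.2128]
tool_rot: [0.428, -0.429, 0.563, -0.562]
contact_force: [-0.6, 0.2, 0.5]
gripper_width: 0.158
[ 0.52935385 -0.2017081   0.21276327] [-0.61075813  0.20945115  0.46785491] [-0.03002848 -0.15697334  0.03320936]
t: 18.92
eef_pos: [0.5297, -0.2018, 0.2129]
tool_rot: [0.428, -0.429, 0.562, -0.562]
contact_force: [0.1, 0.7, -0.1]
gripper_width: 0.697
[ 0.52972559 -0.20180984  0.21291882] [ 0.12413139  0.65328047 -0.14481207] [-0.01827083 -0.04993238  0.00072533]
```

Released cleanly. I retreat straight up and look.

```bash
python3 -m crank '[{"linear":[0,-0.015,0],"dr":[0,0,0],"hand":0.4},{"linear":[0,-0.045,0],"dr":[0,0,0],"hand":0.4},{"linear":[0,-0.08,0],"dr":[0,0,0],"hand":0.4},{"linear":[0,-0.115,0],"dr":[0,0,0],"hand":0.4},{"linear":[0,-0.15,0],"dr":[0,0,0],"hand":0.4},{"linear":[-0.03,-0.15,0],"dr":[0,0,0],"hand":0.4},{"linear":[-0.065,-0.15,0],"dr":[0,0,0],"hand":0.4},{"linear":[-0.1,-0.15,0],"dr":[0,0,0],"hand":0.4},{"linear":[-0.12,-0.15,0],"dr":[0,0,0],"hand":0.4},{"linear":[-0.12,-0.15,0],"dr":[0,0,0],"hand":0.4}]'; python3 - <<'E'
from h import *
S,T=P("scene"),P("top"); s=bot.read_camera("scene"); t=bot.read_camera("top")
cv2.imwrite("pics/s6.png",s); cv2.imwrite("pics/t6.png",t)
cv2.imwrite("pics/c6.png",np.hstack([s[130:430,160:560],t[130:330,100:420][:, :].repeat(1,0) if 0 else cv2.resize(t[140:365,90:390],(400,300))]))
for n in("scene","top"):
  for k in("rod_top","rod","stand_base","socket_mouth"): print(n,k,[(np.round(d["xy"],1).tolist(),round(d["score"],2)) for d in bot.place_of(n,k)])
for z in(.0327,.2527): print(z,proj(S,[.529,-.205,z]),proj(T,[.529,-.205,z]))
print(bot.get_obs()["t"])
E
```

```text
t: 19.75
eef_pos: [0.5625, -0.0797, 0.3633]
tool_rot: [0.432, -0.43, 0.561, -0.56]
contact_force: [0.6, 0.6, -0.4]
gripper_width: 0.701
scene rod_top [([401.0, 209.8], 0.76), ([264.2, 204.7], 0.62)]
scene rod [([393.7, 289.4], 0.7)]
scene stand_base [([271.9, 294.6], 0.63)]
scene socket_mouth []
top rod_top [([367.8, 215.3], 0.62), ([222.1, 228.1], 0.59), ([169.4, 239.6], 0.34)]
top rod [([357.9, 240.1], 0.79), ([235.3, 168.2], 0.67), ([240.3, 253.1], 0.58)]
top stand_base [([356.1, 245.7], 0.77), ([235.4, 168.1], 0.18)]
top socket_mouth [([357.4, 236.7], 0.71)]
0.0327 [273.18011552 285.01627014] [357.76478592 242.68483691]
0.2527 [266.94586616 203.52757068] [367.25840255 216.58124128]
20.25
```

View pics/c6.png

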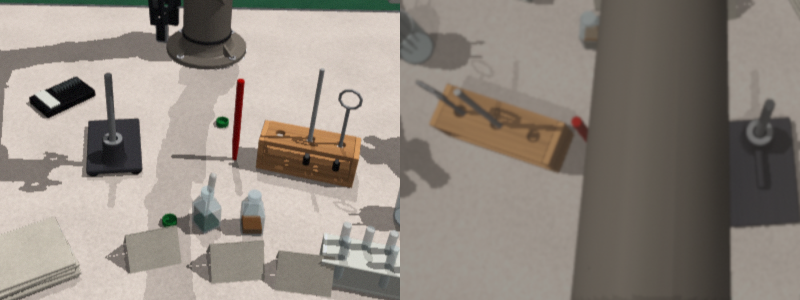

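The rod stands in the boss, with the base, rack, red rod, flasks and caps all where they were. One numeric check of uprightness and base shift before handing in.

```bash
python3 - <<'E'
from h import *
S,T=P("scene"),P("top"); g=cv2.imread("pics/s6.png",0).astype(float)
# rod edges per row in the scene picture -> centreline
ys=np.arange(210,258); xc=[]
for y in ys:
  d=np.diff(cv2.GaussianBlur(g[y:y+1],(1,1),0)[0][252:288]); a,b=np.argmin(d),np.argmax(d); xc.append(252.5+(a+b)/2)
p=np.polyfit(ys,xc,1); print("slope",p[0],"pred",(273.18-266.95)/(285.02-203.53),"x at 210/258",np.polyval(p,[210,258]),"resid",np.std(xc-np.polyval(p,ys)))
a=cv2.imread("pics/scene0.png",0)[270:320,235:310]; b=cv2.imread("pics/s6.png",0)[270:320,235:310]
print("base shift px",cv2.phaseCorrelate(np.float32(a),np.float32(b)))
E
```

```text
slope 0.1319745983499775 pred 0.07645109829426948 x at 210/258 [265.65901361 271.99379433] resid 3.085742326014251
base shift px ((0.5451430140972064, -0.022029449761685527), 0.8558314203898112)
```

```bash
python3 - <<'E'
from h import *
S,T=P("scene"),P("top"); g=cv2.imread("pics/s6.png",0).astype(float)
ys=[];xc=[]
for y in range(210,246):
  r=g[y,255:285]; bg=np.median(r); k=np.where(r<bg-35)[0]
  if 4<=len(k)<=14: w=bg-r[k]; ys.append(y); xc.append(255+k.mean())
ys=np.array(ys);xc=np.array(xc);p=np.polyfit(ys,xc,1);print(len(ys),"slope",p[0],"resid",np.std(xc-np.polyval(p,ys)),np.polyval(p,[210,245]))
for e in(-.01,0,.01):
  q=[proj(S,[.529,-.205+e*z/.22,z]) for z in(.1,.25)]; print(e,(q[0][0]-q[1][0])/(q[0][1]-q[1][1]))
E
```

```text
36 slope 0.0819691119691116 resid 0.47212393304195677 [267.57387387 270.44279279]
-0.01 0.13683822359214892
0 0.07650446509578282
0.01 0.01590308886321048
```

```bash
python3 -c "
from station import bot
o=bot.get_obs();print(o['t'],o['contact_force']);print(bot.hand_in())"
```

```text
20.25 [-0.132633    0.44433981 -0.88937247]
the job is handed in; nothing more can be done
None
```

The rod is standing upright in the stand base, wedged and released, and I handed the job in at 20.3 s of the 51 s.

- **Lowering:** I took the thick steel rod from the rack and lowered it foot down. It first bit about 47 mm below the mouth, found by feel at under 5 mm/s.
- **Press:** I pressed it home while still gripping it. The wrist read 21.4 to 21.7 N at the peak. Adding the rod's weight of about 2.7 N, the socket took about 24 N, inside the 20 to 25 N band.
- **Release:** I took the load off before opening the fingers. While doing so, the hand briefly pulled sideways on the rod with about 3.4 N (1.1 N m) and up with under 2 N beyond the rod's weight. I corrected this before letting go.

**Last checks:**
- The rod stands by itself, tilted about 0.25° in the one direction measured.
- The predicted top of the rod agreed with the top camera within about 1.5 px and with the scene camera within about 3 px.
- The base moved at most about 0.5 px in the picture; part of that may be the rod's changed shadow.
- In the scene picture, the slim and loop rods, red look-alike, flasks, caps and slide box looked unmoved. The spray bottles were outside that crop and were not checked.
- The contact force at hand-in was near zero, and the arm was clear of everything.
- My first fit of the rod's edges was too noisy to use (3 px residual), so I repeated it with a threshold and got 0.5 px.
- I did not test the wedge's grip by pulling on it.

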